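Let down the ratchet jack and lock it

ROBOT

A 6-joint arm with a two-finger parallel gripper is mounted at the origin on a cart in front of the work surface, level with it; the furniture and walls round the work are solid. World frame = base frame: x ahead of the robot, y to its left, z up, the work surface at z = 0. Lengths are in m, angles in rad, forces in N, time in s.
With the tool pointing down it reaches from about 0.325 to 0.775 m from the base axis. Payload 5.5 kg.
Tool frame: the origin (TCP) lies between the finger pads; the fingertips stand 17 mm ahead of it and the grasp point (between the pads) lies 2 mm behind it; z points along the fingers, y is the line along which they close (so a half turn about z gives the same grasp; the last joint's range is limited). The gripper opens to 85 mm and grips with 20 to 120 N. Pads are 22 mm wide; open, the fingers measure 114 mm over their backs; the gripper's body (76 mm by 85 mm) begins 54 mm behind the grasp point. The pads swing forward as they close: fully open they stand 13 mm farther back than shut.
Start: joints at [-1.35, 0.091, 1.231, -0, 1.82, -0.057], TCP at [0.165, -0.577, 0.248] pointing down, gripper open.
Joint ranges: [-2.87, 2.87], [-0.86, 2.18], [0.17, 2.46], [-1.51, 4.65], [0.06, 2.69], [-2.65, 2.65]. Speed limits (rad/s): [2.57, 2.57, 3.01, 3.14, 3.14, 3.14].

INTERFACE

Orientations are given as a rotation vector (axis times angle).
In Python, from workcell import robot, cams gives the robot as it stands.
- The arm moves only by the tool carry_out, never from a script. Its argument "moves" is a list of rows, each an object with "slide": the shift along the tool's x, y, z normalised to -1 to 1, where 1 is 0.6 m, a list of three; "angular": the turn, a rotation vector about the tool's x, y, z normalised to -1 to 1, where 1 is pi rad, a list of three; "hand": the opening, from 0 (shut) to 1 (fully open). In form: [{"slide": [tx, ty, tz], "angular": [ax, ay, az], "hand": hand}, ...]. A call has exactly 5 rows; each row is the pose to reach, as a shift and turn from the pose commanded when the call began, along the tool's axes at that moment, turning the shorter way round; what a row does not reach only later rows make up. A row lasts 1/8 s, in which the tool goes at most 62.5 mm and 10.7 degrees, less where a joint would pass 70% of its speed; a pose out of reach is approached as far as the arm can. A call with a number of a shift or a turn outside -1 to 1 is refused whole. A call with a gripper value outside its range is refused whole. The fingers move at their own pace and stop on an object; the grip force is fixed at half the most. Time passes only in rows, so rows that repeat a pose let the fingers close, or fill a call up. It gives the time, the measured TCP pose, the force, the opening and the grip force at its end, in the units of the state.
- robot.get_state(): the state, without advancing time (a new reading comes with each control period).
- cams.camera(name): name is "scene" or "top" or "wrist"; returns a dict with "frame" (420x560x3 uint8, blue, green, red), "depth" (420x560 float32, m along the optical axis (not along the pixel's ray), 0 where there is no reading), "mtx" (3x3 intrinsics, pixels), "k1" (the pictures are not rectified: a ray, as slopes to the right and down, at radius r is drawn at 1 + k1 r^2 times it, then the intrinsics apply), "position" and "orientation" of the camera in the world; the wrist camera has in their place "mount" (4x4, takes a point from camera to tool coordinates, whose origin is the TCP and whose axes are the flange's). Camera axes: x right, y down, z forward; pixel columns grow to the right and rows downward; lengths in m; the calibration is good to about 2 mm. A picture is of the moment at which its call begins: read the wrist's pose just before it.
- robot.finish_job(): hands the job in; it is judged then, once.
The state is a dict: "clock": time; "joints": joint angles; "qd": joint speeds; "joint_efforts": joint torques, N m; "eef_pos": TCP position; "ee_rot": TCP orientation; "force": force on the tool from outside, world axes, zero at the start; "moment": the same for the moment, N m; "opening": finger opening in m; "grip_force": force on a finger pad.
Only numpy, scipy, OpenCV 4.12 (cv2) and the standard library are available. Lean on these libraries where they do the work, as an engineer would, in place of code of your own. Each camera call takes 0.05 s, during which the arm holds its last target. There are 200 camera calls.

TASK

The little ratchet jack on the bench has been left jacked up. Press the pedal at the tail of its pawl fully down so that the nose is lifted clear of the teeth and stays there, push the jack's arm all the way down onto its rest, then press the round button over the pawl's nose fully down so that the nose drops back between the teeth. Only press and push with the fingertips: do not lift the arm or pick anything up, and leave the other things on the bench where they are.

Things in the scene. Friction and masses are not known exactly. Their poses are not given: they have to be found in the camera images.
- jack: low steel bench jack, fixed to the bench: foot plate 370 x 110 x 12 mm, on it two blue cheek plates that carry the arm's hinge and the pawl. Origin on the bench under the arm's hinge. Its x axis runs level along the foot plate from the pawl's pedal to the free end of the arm (the plate spans x -170 to +200 mm), y across it, z up. It stands across the front of the robot with the arm's free end to the robot's left, somewhat turned.
- jack_hinge (a point): centre of the arm's hinge, 70 mm above the bench; the hinge axis is the jack's y axis. On the hinge sits a steel wheel of radius 50 mm with four coarse teeth 10 mm high, which turns with the arm.
- jack_arm (a joint): angle of the lifting arm above level, rad: 0 lying level on its rest (the hard lower end), about 0.8 to 1.0 at the start, upper end 1.06. While the pawl is engaged the teeth stop it from going below about 0.8. The hinge is stiff and holds the arm at any angle; with the pawl free a downward push of about 4 to 8 N on the plate moves it.
- push_plate (a point): centre of the upper face of the ribbed plate on the arm, where to push: a plate 100 mm along the arm and 96 mm wide. It turns with the arm and lies 150 mm from the hinge along the arm and 20 mm above the line through the hinge, so 90 mm above the bench when the arm is down. Its z axis is square to the plate.
- jack_pawl (a joint): angle of the pawl, rad: 0 engaged (nose between the teeth, hard end), 0.28 fully free (tail down, hard end). The pawl is a straight rocker lying along the jack's x axis, 65 mm from the arm's hinge on the side away from the arm, pivoted 138 mm above the bench; its pivot is stiff and keeps it where it is left. From 0.15 up the nose is clear of the teeth.
- release_pedal (a point): centre of the upper face of the rectangular pedal (44 mm long, 50 mm wide) on the pawl's tail, 78 mm from the pivot on the side away from the arm; 152 mm above the bench when engaged, and it goes down about 22 mm when pressed with about 4 to 5 N.
- lock_button (a point): centre of the upper face of the round button (36 mm across) on the pawl above its nose, 60 mm from the pivot on the arm's side, nearly over the arm's hinge; 152 mm above the bench when engaged, about 17 mm higher when the pawl is free. It goes down when pressed with about 5 to 6 N; the nose finds its gap when the arm is fully down.
- ball_bearing: steel ball bearing 47 mm across, 14 high, lying behind the jack, loose; must stay where it is
- bolt_m16: steel bolt 52 mm tall standing on its head behind the jack, loose; must stay where it is
- nut_m16: steel hexagon nut 28 mm across, 13 high, in front of the jack, loose; must stay where it is
- torch: blue torch 111 mm tall standing at the right, loose; must stay where it is
- wood_packer: wooden block 45x95x32 mm at the right, loose; must stay where it is
- pliers: red-handled pliers lying at the left, loose; must stay where it is
- tape_roll: black roll of tape 66 mm across at the left, loose; must stay where it is
- fuse_carton: small red carton 45x62x26 mm at the left, loose; must stay where it is

How it is judged:
On the way, in this order (a step that is already met when the one before it is completed fails the run):
1. the pawl is pressed free while the arm is still up (value of joint jack_pawl above 0.18 rad and value of joint jack_arm above 0.7 rad), for 0.2 s.
2. the arm is pushed down onto its rest with the pawl still free (value of joint jack_arm below 0.05 rad and value of joint jack_pawl above 0.15 rad), for 0.2 s.
At the end, for the whole second after the job is handed in: The arm lies down on its rest (below 0.05 rad) and the pawl is engaged again (below 0.05 rad), both at rest (value of joint each of jack_arm, jack_pawl below 0.05 rad and velocity of joint each of jack_arm, jack_pawl below 0.05 rad/s); the robot touches nothing.
It fails at once if the arm is lifted (above 1.03 rad) (value of joint jack_arm above 1.03 rad).
It fails at once if one of the loose things is moved more than 20 mm or lifted (distance of any of ball_bearing, bolt_m16, nut_m16, torch, wood_packer, pliers, tape_roll, fuse_carton from where it was at the start of the episode above 0.02 m).
It also fails if it takes over 48 s, if anything falls off the work surface, if the arm or the gripper's body presses on something with over 40 N, if the wrist force passes 120 N, or if a joint passes its speed limit or range.

## Working session

There is one attempt and no reset: what is moved stays moved. The work goes in short steps, Python scripts to look and compute and a tool call to move; the robot and the scene stay as the last step left them, time stands still between calls to the robot, and variables do not carry over. Pictures are saved under pics/ and viewed, at most 10 in all, crops included, and the job is handed in when it is done.

Besides the shell and the picture viewer there is one more tool, called after "Call:" in YAML: its name, and indented under it one key for each argument. carry_out: Moves the arm, as the interface text tells. Scaled input: -1 to 1 covers 0.6 m each way for a shift and pi rad each way for a turn. Its arguments: {"type":"object","properties":{"moves":{"type":"array","items":{"type":"object","properties":{"slide":{"type":"array","items":{"type":"number"}},"angular":{"type":"array","items":{"type":"number"}},"hand":{"type":"number"}}}}},"required":["moves"]}

```bash
ls; mkdir -p pics; python3 - <<'E'
from workcell import robot,cams
import cv2,numpy as np
s=robot.get_state();print({k:np.round(v,3) for k,v in s.items()})
for n in("scene","top"):
    c=cams.camera(n);cv2.imwrite(f"pics/{n}0.png",c["frame"]);np.savez(f"{n}0.npz",**c)
    print(n,c["mtx"],c["k1"],c["position"],c["orientation"])
E
```

```text
pics
{'clock': np.float64(0.0), 'joints': array([-1.35 ,  0.092,  1.232, -0.   ,  1.82 , -0.057]), 'qd': array([-0.002, -0.   , -0.   ,  0.001,  0.001,  0.   ]), 'joint_efforts': array([-1.0000e-03, -4.5874e+01, -4.1802e+01, -0.0000e+00,  1.2000e-02,
       -0.0000e+00]), 'eef_pos': array([ 0.164, -0.577,  0.247]), 'ee_rot': array([-3.109, -0.435,  0.   ]), 'force': array([ 0.155,  1.227, -0.829]), 'moment': array([ 0.02 ,  0.095, -0.049]), 'grip_force': np.float64(0.0), 'opening': np.float64(0.085)}
scene [[444.7701618    0.         278.05130543]
 [  0.         444.7701618  204.81402418]
 [  0.           0.           1.        ]] -0.13922474877996088 [-0.56405777  0.56423309  0.8119701 ] [-1.24604369  1.97433309 -1.16970222]
top [[382.42272557   0.         278.68185128]
 [  0.         382.42272557 209.59328786]
 [  0.           0.           1.        ]] 0.005410669562255557 [0.44405717 0.03876121 1.36500004] [-2.18807973  2.16498548 -0.09554468]
```

View pics/top0.png

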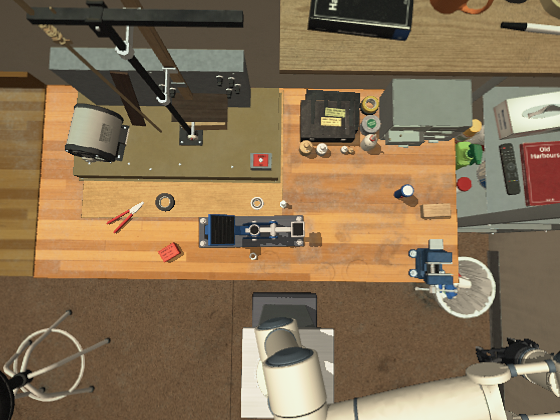

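View pics/scene0.png

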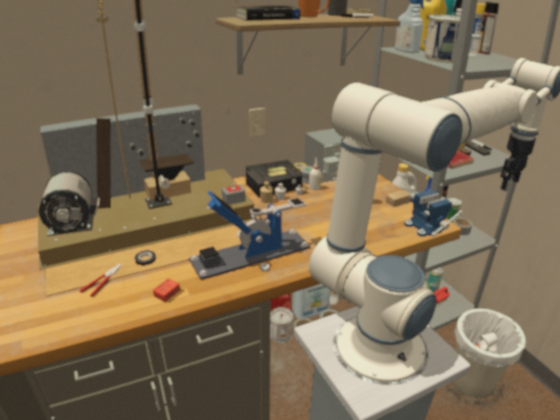

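Top view: jack spans columns 199–308 around row 231. The white-topped pedal is near (297,229), the round button near (254,230), and the arm's dark plate near (222,230). I'll enlarge that area.

```bash
cat > h.py <<'E'
import numpy as np,cv2
from scipy.spatial.transform import Rotation as R
def load(n): return dict(np.load(n+".npz"))
def ray(c,u,v):
    k=float(c["k1"]);d=cv2.undistortPoints(np.float64([[[u,v]]]),c["mtx"],np.float64([k,0,0,0,0]))[0,0]
    # model is p=x(1+k r^2), same as OpenCV k1
    return R.from_rotvec(c["orientation"]).as_matrix()@np.array([d[0],d[1],1])
def plane(c,u,v,z):
    r=ray(c,u,v);p=c["position"];return p+r*(z-p[2])/r[2]
def depth_pt(c,u,v):
    d=c["depth"][int(round(v)),int(round(u))];return c["position"]+ray(c,u,v)*d
E
python3 - <<'E'
from h import *
c=load("top0")
f=c["frame"][205:265,190:325]
cv2.imwrite("pics/crop.png",cv2.resize(f,None,fx=5.9,fy=5.9,interpolation=cv2.INTER_CUBIC))
for u,v in [(297,229),(290,229),(300,229),(254,230),(222,230),(210,230),(235,230),(205,245),(206,218),(303,245),(306,217)]:
    print(u,v,depth_pt(c,u,v).round(3))
E
```

```text
297 229 [ 0.49  -0.019  0.151]
290 229 [0.49  0.003 0.146]
300 229 [ 0.49  -0.029  0.156]
254 230 [0.485 0.117 0.153]
222 230 [0.482 0.212 0.197]
210 230 [0.481 0.243 0.227]
235 230 [0.485 0.178 0.143]
205 245 [0.435 0.297 0.016]
206 218 [0.53  0.296 0.016]
303 245 [ 0.439 -0.048  0.008]
306 217 [ 0.538 -0.058  0.003]
```

View pics/crop.png

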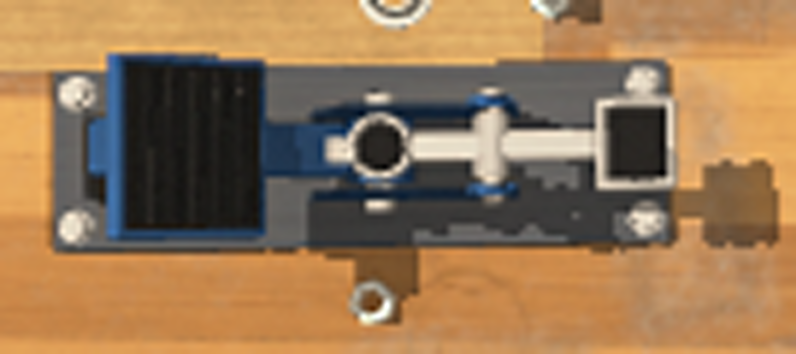

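Crop: button at crop (380,146), i.e. (254.0,229.3); pedal at (636,142), i.e. (297.4,228.7); bolt heads at the four plate corners; nut just in front and the bearing and bolt behind, about 60 mm away.

```bash
python3 - <<'E'
from h import *
c=load("top0")
g=lambda X,Y,z:plane(c,190+(X+.5)/5.9-.5,205+(Y+.5)/5.9-.5,z)
b=g(380,146,.152);p=g(636,142,.152);print("b",b.round(4),"p",p.round(4),"dist",np.linalg.norm(b-p))
L=(g(76,92,.016)+g(76,227,.016))/2;Rr=(g(642,80,.016)+g(645,220,.016))/2
print(L.round(4),Rr.round(4))
for d in (b-p,L-Rr): print("yaw",np.degrees(np.arctan2(d[1],d[0])))
d=(b-p)/np.linalg.norm(b-p); n=np.array([-d[1],d[0],0])
h=b+5*d/1000; print("hinge",h,"lat offs plate",(L-h)@n,(Rr-h)@n)
for nm,X in(("near",262),("far",122)):
  u=190+(X+.5)/5.9-.5
  q=depth_pt(c,u-.5 if X==262 else u+.7,205+146/5.9);print(nm,q.round(3),(q-h)@d)
# arm angle: depth along plate
P=np.array([depth_pt(c,u,229.5) for u in range(212,233)]);x=(P-h)@d;k=np.polyfit(x,P[:,2],1);print("arm",np.arctan(k[0]),x[[0,-1]],P[[0,-1],2])
E
```

```text
b [0.4871 0.1169 0.152 ] p [ 0.4907 -0.0206  0.152 ] dist 0.13755485096068695
[0.4821 0.3069 0.016 ] [ 0.4913 -0.0318  0.016 ]
yaw 91.50212044489388
yaw 91.56469728545747
hinge [0.4869583  0.12187363 0.152     ] lat offs plate 4.823114571152652e-05 -0.0003218776994648595
near [0.485 0.181 0.161] 0.05888054481198149
far [0.482 0.24  0.224] 0.11857324965170875
arm -1.3925533249118207 [0.1152452  0.06305626] [0.22588035 0.16546306]
```

```bash
cat >> h.py <<'E'
Hc=np.array([.48696,.12187]);D=np.array([-.0262,.99966])
RT=R.from_matrix(np.array([[.99966,.0262,0],[.0262,-.99966,0],[0,0,-1]]))
def jack(x,ztip):  # TCP world pos for tip at jack x, height ztip
    return np.r_[Hc+D*x,ztip+.017]
def cmd(targets,pos=None,rot=None):
    from workcell import robot
    s=robot.get_state();pos=s["eef_pos"] if pos is None else pos
    R0=R.from_rotvec(s["ee_rot"] if rot is None else rot)
    print("t",round(float(s["clock"]),2),"F",np.round(s["force"],1),"pos",np.round(s["eef_pos"],4))
    for t in targets: print(np.round(np.r_[R0.inv().apply(np.array(t)-pos)/.6,(R0.inv()*RT).as_rotvec()/np.pi],4).tolist())
E
python3 -c "
from h import *
cmd([[.3,-.45,.34],jack(-143,0) if 0 else jack(-.143,.25),jack(-.143,.17)])"
```

```text
t 0.1 F [ 0.4 -0.5 -0.7] pos [ 0.1645 -0.5768  0.2472]
[0.2752, -0.1416, -0.1543, -0.0006, 0.0, 0.0801]
[0.7768, -0.7417, -0.0316, -0.0006, 0.0, 0.0801]
[0.7768, -0.7414, 0.1018, -0.0006, 0.0, 0.0801]
```

Call:
carry_out:
  moves:
    - {"slide":[0,0,-0.1],"angular":[0,0,0.02],"hand":0}
    - {"slide":[0.05,-0.03,-0.17],"angular":[0,0,0.04],"hand":0}
    - {"slide":[0.12,-0.1,-0.17],"angular":[0,0,0.06],"hand":0}
    - {"slide":[0.19,-0.17,-0.17],"angular":[0,0,0.08],"hand":0}
    - {"slide":[0.26,-0.24,-0.17],"angular":[0,0,0.08],"hand":0}

```text
clock: 0.72
eef_pos: [0.2757, -0.3941, 0.3498]
ee_rot: [-3.141, -0.04, 0.0]
force: [0.5, -0.7, 0.0]
opening: -0.0
grip_force: 0.0
```

```bash
python3 -c "
from h import *
cmd([jack(-.143,.30),jack(-.143,.17)])"
```

```text
t 0.72 F [ 0.5 -0.7  0. ] pos [ 0.2757 -0.3941  0.3498]
[0.3741, -0.6124, 0.055, -0.0002, 0.0, -0.0003]
[0.3741, -0.6123, 0.2716, -0.0002, 0.0, -0.0003]
```

Call:
carry_out:
  moves:
    - {"slide":[0.05,-0.08,0],"angular":[0,0,0],"hand":0}
    - {"slide":[0.1,-0.165,0],"angular":[0,0,0],"hand":0}
    - {"slide":[0.15,-0.25,0.01],"angular":[0,0,0],"hand":0}
    - {"slide":[0.2,-0.335,0.02],"angular":[0,0,0],"hand":0}
    - {"slide":[0.25,-0.42,0.03],"angular":[0,0,0],"hand":0}

```text
clock: 1.35
eef_pos: [0.4188, -0.138, 0.3318]
ee_rot: [3.141, 0.041, -0.0]
force: [0.7, -0.1, -0.9]
opening: 0.0
grip_force: 0.0
```

Call:
carry_out:
  moves:
    - {"slide":[0.05,-0.08,0.02],"angular":[0,0,0],"hand":0}
    - {"slide":[0.1,-0.16,0.05],"angular":[0,0,0],"hand":0}
    - {"slide":[0.124,-0.192,0.1],"angular":[0,0,0],"hand":0}
    - {"slide":[0.124,-0.192,0.18],"angular":[0,0,0],"hand":0}
    - {"slide":[0.124,-0.192,0.2],"angular":[0,0,0],"hand":0}

```text
clock: 1.98
eef_pos: [0.4882, -0.0222, 0.2081]
ee_rot: [-3.14, -0.043, 0.011]
force: [0.5, -0.9, 0.1]
opening: -0.0
grip_force: 0.0
```

```bash
python3 - <<'E'
from h import *
from workcell import robot,cams
cmd([jack(-.143,.17),jack(-.143,.155),jack(-.143,.127)])
c=cams.camera("scene");cv2.imwrite("pics/s1.png",cv2.resize(c["frame"][150:300,150:400],None,fx=3,fy=3))
E
```

```text
t 1.98 F [ 0.5 -0.9  0.1] pos [ 0.4882 -0.0222  0.2081]
[0.0045, -0.0017, 0.0352, -0.0003, 0.0022, 0.0003]
[0.0046, -0.0017, 0.0602, -0.0003, 0.0022, 0.0003]
[0.005, -0.0016, 0.1069, -0.0003, 0.0022, 0.0003]
```

View pics/s1.png

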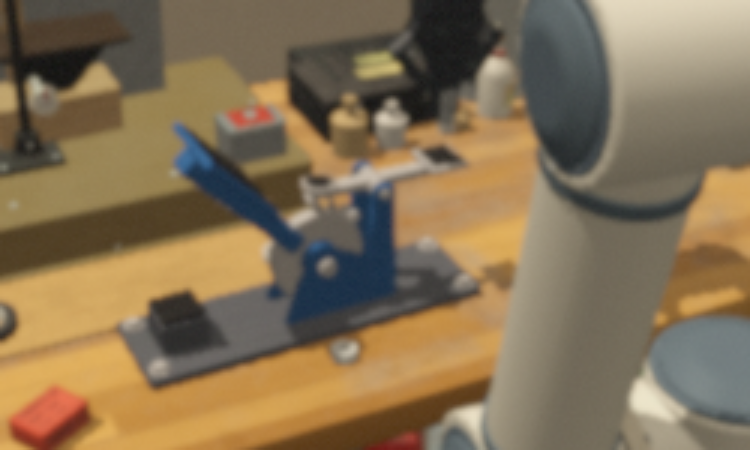

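The gripper (upper right of the crop, about (445,90)) stands over the pedal (440,157), with nothing in between. Pressing down gradually.

Call:
carry_out:
  moves:
    - {"slide":[0.004,0.004,0.03],"angular":[0,0,0],"hand":0}
    - {"slide":[0.004,0.004,0.055],"angular":[0,0,0],"hand":0}
    - {"slide":[0.004,0.004,0.065],"angular":[0,0,0],"hand":0}
    - {"slide":[0.004,0.004,0.075],"angular":[0,0,0],"hand":0}
    - {"slide":[0.004,0.004,0.085],"angular":[0,0,0],"hand":0}

```text
clock: 2.65
eef_pos: [0.4924, -0.0256, 0.1622]
ee_rot: [3.14, 0.041, 0.002]
force: [-2.0, -2.1, 5.0]
opening: -0.0001
grip_force: 2.3
```

Call:
carry_out:
  moves:
    - {"slide":[0,0,0.004],"angular":[0,0,0],"hand":0}
    - {"slide":[0,0,0.007],"angular":[0,0,0],"hand":0}
    - {"slide":[0,0,0.01],"angular":[0,0,0],"hand":0}
    - {"slide":[0,0,0.01],"angular":[0,0,0],"hand":0}
    - {"slide":[0,0,0.01],"angular":[0,0,0],"hand":0}

```text
clock: 3.28
eef_pos: [0.4923, -0.025, 0.1554]
ee_rot: [-3.141, -0.042, -0.001]
force: [0.7, -3.4, 3.2]
opening: -0.0001
grip_force: 2.0
```

Call:
carry_out:
  moves:
    - {"slide":[0,0,0.003],"angular":[0,0,0],"hand":0}
    - {"slide":[0,0,0.006],"angular":[0,0,0],"hand":0}
    - {"slide":[0,0,0.009],"angular":[0,0,0],"hand":0}
    - {"slide":[0,0,0.009],"angular":[0,0,0],"hand":0}
    - {"slide":[0,0,0.009],"angular":[0,0,0],"hand":0}

```text
clock: 3.9
eef_pos: [0.4921, -0.0248, 0.1496]
ee_rot: [-3.141, -0.042, 0.001]
force: [1.6, -2.1, 2.5]
opening: -0.0001
grip_force: 1.2
```

Call:
carry_out:
  moves:
    - {"slide":[0,0,0.003],"angular":[0,0,0],"hand":0}
    - {"slide":[0,0,0.006],"angular":[0,0,0],"hand":0}
    - {"slide":[0,0,0.008],"angular":[0,0,0],"hand":0}
    - {"slide":[0,0,0.008],"angular":[0,0,0],"hand":0}
    - {"slide":[0,0,0.008],"angular":[0,0,0],"hand":0}

```text
clock: 4.53
eef_pos: [0.4923, -0.0247, 0.147]
ee_rot: [-3.141, -0.042, -0.003]
force: [-1.9, -0.8, 11.2]
opening: -0.0002
grip_force: 5.6
```

Force jumped to 11 N with no further travel, so the pawl is on its hard stop. Lift and traverse.

Call:
carry_out:
  moves:
    - {"slide":[0,0,-0.08],"angular":[0,0,0],"hand":0}
    - {"slide":[0,0,-0.17],"angular":[0,0,0],"hand":0}
    - {"slide":[0,-0.04,-0.25],"angular":[0,0,0],"hand":0}
    - {"slide":[0,-0.13,-0.27],"angular":[0,0,0],"hand":0}
    - {"slide":[0,-0.22,-0.27],"angular":[0,0,0],"hand":0}

```text
clock: 5.15
eef_pos: [0.4885, 0.1084, 0.308]
ee_rot: [-3.14, -0.04, -0.001]
force: [0.9, 0.2, -0.4]
opening: 0.0001
grip_force: 0.0
```

```bash
python3 - <<'E'
from h import *
from workcell import robot,cams
cmd([jack(.08,.26),jack(.08,.235),jack(.08,.2)])
c=cams.camera("scene");cv2.imwrite("pics/s2.png",cv2.resize(c["frame"][150:300,150:400],None,fx=3,fy=3))
c=cams.camera("top")
for u in range(206,236,3):
    q=depth_pt(c,u,229.5);print(u,((q[:2]-Hc)@D).round(3),q[2].round(3))
E
```

```text
t 5.15 F [ 0.9  0.2 -0.4] pos [0.4885 0.1084 0.308 ]
[-0.002, -0.1557, 0.0517, -0.0003, -0.0003, -0.0001]
[-0.0021, -0.1557, 0.0934, -0.0003, -0.0003, -0.0001]
[-0.0021, -0.1556, 0.1517, -0.0003, -0.0003, -0.0001]
206 0.048 0.675
209 0.042 0.677
212 0.038 0.674
215 0.033 0.667
218 0.027 0.67
221 0.022 0.67
224 0.017 0.669
227 0.011 0.669
230 0.006 0.666
233 0.0 0.67
```

View pics/s2.png

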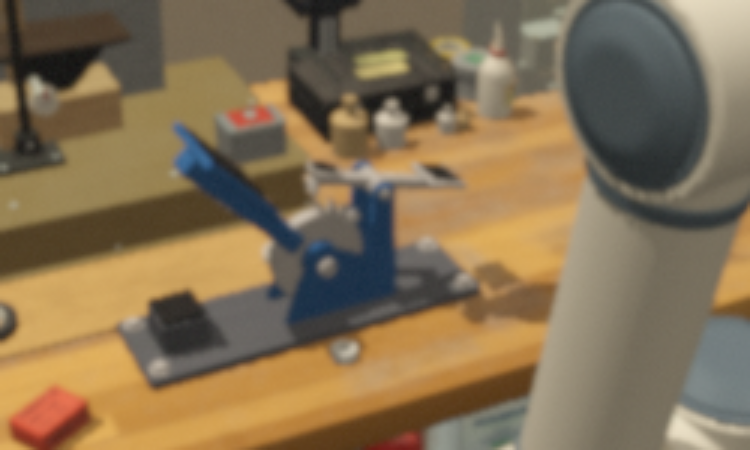

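The pawl nose (crop (315,180)) is raised, the pedal is down, and the arm is still up. Moving over the plate and starting down.

Call:
carry_out:
  moves:
    - {"slide":[-0.002,-0.07,0],"angular":[0,0,0],"hand":0}
    - {"slide":[-0.002,-0.147,0.02],"angular":[0,0,0],"hand":0}
    - {"slide":[-0.002,-0.147,0.085],"angular":[0,0,0],"hand":0}
    - {"slide":[-0.002,-0.147,0.115],"angular":[0,0,0],"hand":0}
    - {"slide":[-0.002,-0.147,0.14],"angular":[0,0,0],"hand":0}

```text
clock: 5.88
eef_pos: [0.4849, 0.1943, 0.2218]
ee_rot: [3.141, 0.04, -0.003]
force: [-0.4, -0.3, -0.5]
opening: 0.0
grip_force: 0.0
```

Call:
carry_out:
  moves:
    - {"slide":[0,-0.029,0.038],"angular":[0,0,0],"hand":0}
    - {"slide":[0,-0.046,0.057],"angular":[0,0,0],"hand":0}
    - {"slide":[0,-0.066,0.077],"angular":[0,0,0],"hand":0}
    - {"slide":[0,-0.082,0.097],"angular":[0,0,0],"hand":0}
    - {"slide":[0,-0.096,0.12],"angular":[0,0,0],"hand":0}

```text
clock: 6.5
eef_pos: [0.4847, 0.2507, 0.1524]
ee_rot: [3.139, 0.038, 0.004]
force: [-0.5, -6.8, 3.7]
opening: -0.0002
grip_force: 3.0
```

Call:
carry_out:
  moves:
    - {"slide":[0,-0.01,0.023],"angular":[0,0,0],"hand":0}
    - {"slide":[0,-0.018,0.045],"angular":[0,0,0],"hand":0}
    - {"slide":[0,-0.022,0.06],"angular":[0,0,0],"hand":0}
    - {"slide":[0,-0.022,0.066],"angular":[0,0,0],"hand":0}
    - {"slide":[0,-0.022,0.068],"angular":[0,0,0],"hand":0}

```text
clock: 7.12
eef_pos: [0.484, 0.2657, 0.111]
ee_rot: [-3.141, -0.041, -0.003]
force: [2.5, -2.9, 4.4]
opening: -0.0001
grip_force: 2.1
```

Tip at 0.094; a few mm more to reach the rest.

Call:
carry_out:
  moves:
    - {"slide":[0,0,0.003],"angular":[0,0,0],"hand":0}
    - {"slide":[0,0,0.006],"angular":[0,0,0],"hand":0}
    - {"slide":[0,0,0.009],"angular":[0,0,0],"hand":0}
    - {"slide":[0,0,0.01],"angular":[0,0,0],"hand":0}
    - {"slide":[0,0,0.01],"angular":[0,0,0],"hand":0}

```text
clock: 7.75
eef_pos: [0.4837, 0.2663, 0.1059]
ee_rot: [-3.14, -0.042, -0.003]
force: [0.6, -0.9, 10.3]
opening: -0.0
grip_force: 5.0
```

Call:
carry_out:
  moves:
    - {"slide":[0,0,0.002],"angular":[0,0,0],"hand":0}
    - {"slide":[0,0,0.004],"angular":[0,0,0],"hand":0}
    - {"slide":[0,0,0.004],"angular":[0,0,0],"hand":0}
    - {"slide":[0,0,0.004],"angular":[0,0,0],"hand":0}
    - {"slide":[0,0,0.004],"angular":[0,0,0],"hand":0}

```text
clock: 8.38
eef_pos: [0.4837, 0.2664, 0.1058]
ee_rot: [-3.139, -0.042, -0.005]
force: [-3.0, -3.6, 20.0]
opening: 0.0001
grip_force: 9.9
```

```bash
python3 - <<'E'
from h import *
cmd([jack(.145,.25),jack(-.007,.25),jack(-.007,.18)])
E
```

```text
t 8.38 F [-3.  -3.6 20. ] pos [0.4837 0.2664 0.1058]
[-0.0001, -0.0012, -0.2686, -0.0006, -0.001, 0.0002]
[-0.0002, 0.2521, -0.2691, -0.0006, -0.001, 0.0002]
[-0.0006, 0.2523, -0.1524, -0.0006, -0.001, 0.0002]
```

Force rose to 20 N with no motion, so the arm is on its rest. Lifting and moving over the button.

Call:
carry_out:
  moves:
    - {"slide":[0,0,-0.08],"angular":[0,0,0],"hand":0}
    - {"slide":[0,0,-0.17],"angular":[0,0,0],"hand":0}
    - {"slide":[0,0.04,-0.24],"angular":[0,0,0],"hand":0}
    - {"slide":[0,0.13,-0.24],"angular":[0,0,0],"hand":0}
    - {"slide":[0,0.22,-0.24],"angular":[0,0,0],"hand":0}

```text
clock: 9.0
eef_pos: [0.4858, 0.1334, 0.2451]
ee_rot: [-3.141, -0.045, 0.004]
force: [0.3, -0.2, 0.1]
opening: -0.0001
grip_force: 0.0
```

```bash
python3 - <<'E'
from h import *
from workcell import robot,cams
cmd([jack(-.005,.19),jack(-.005,.17),jack(-.005,.152)])
c=cams.camera("scene");cv2.imwrite("pics/s3.png",cv2.resize(c["frame"][150:300,150:400],None,fx=3,fy=3))
E
```

```text
t 9.0 F [ 0.3 -0.2  0.1] pos [0.4858 0.1334 0.2451]
[0.0015, 0.0276, 0.0634, -0.0002, 0.0008, 0.0008]
[0.0016, 0.0276, 0.0967, -0.0002, 0.0008, 0.0008]
[0.0017, 0.0276, 0.1267, -0.0002, 0.0008, 0.0008]
```

View pics/s3.png

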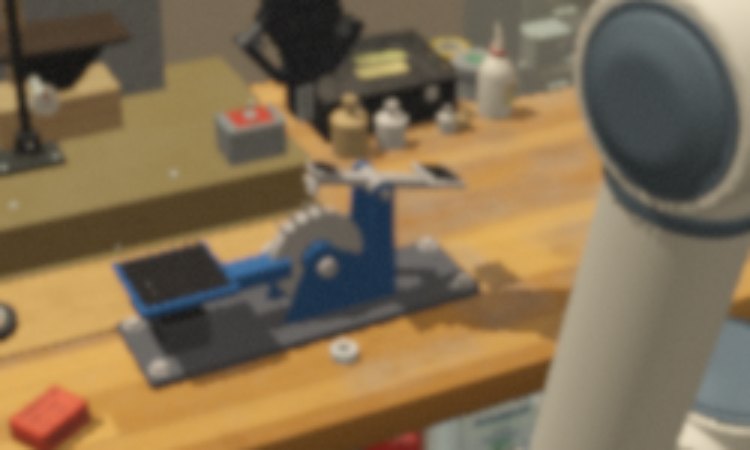

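The arm lies on its rest (plate at crop (175,275)) and the pawl is still free. The fingertip is over the button (325,170).

Call:
carry_out:
  moves:
    - {"slide":[0.001,0.0276,0.04],"angular":[0,0,0],"hand":0}
    - {"slide":[0.001,0.0276,0.085],"angular":[0,0,0],"hand":0}
    - {"slide":[0.001,0.0276,0.097],"angular":[0,0,0],"hand":0}
    - {"slide":[0.001,0.0276,0.106],"angular":[0,0,0],"hand":0}
    - {"slide":[0.001,0.0276,0.115],"angular":[0,0,0],"hand":0}

```text
clock: 9.68
eef_pos: [0.4877, 0.1187, 0.1784]
ee_rot: [-3.139, -0.044, -0.002]
force: [-0.6, 3.0, 6.8]
opening: -0.0002
grip_force: 2.8
```

Call:
carry_out:
  moves:
    - {"slide":[0,0,0.003],"angular":[0,0,0],"hand":0}
    - {"slide":[0,0,0.006],"angular":[0,0,0],"hand":0}
    - {"slide":[0,0,0.009],"angular":[0,0,0],"hand":0}
    - {"slide":[0,0,0.011],"angular":[0,0,0],"hand":0}
    - {"slide":[0,0,0.011],"angular":[0,0,0],"hand":0}

```text
clock: 10.3
eef_pos: [0.488, 0.1188, 0.1719]
ee_rot: [-3.139, -0.044, -0.003]
force: [-0.4, 4.4, 6.5]
opening: -0.0004
grip_force: 2.7
```

Call:
carry_out:
  moves:
    - {"slide":[0,0,0.003],"angular":[0,0,0],"hand":0}
    - {"slide":[0,0,0.005],"angular":[0,0,0],"hand":0}
    - {"slide":[0,0,0.007],"angular":[0,0,0],"hand":0}
    - {"slide":[0,0,0.007],"angular":[0,0,0],"hand":0}
    - {"slide":[0,0,0.007],"angular":[0,0,0],"hand":0}

```text
clock: 10.92
eef_pos: [0.4882, 0.1187, 0.1689]
ee_rot: [-3.139, -0.044, -0.005]
force: [-2.2, 3.0, 10.0]
opening: -0.0001
grip_force: 5.3
```

Call:
carry_out:
  moves:
    - {"slide":[0,0,0.002],"angular":[0,0,0],"hand":0}
    - {"slide":[0,0,0.004],"angular":[0,0,0],"hand":0}
    - {"slide":[0,0,0.004],"angular":[0,0,0],"hand":0}
    - {"slide":[0,0,0.004],"angular":[0,0,0],"hand":0}
    - {"slide":[0,0,0.004],"angular":[0,0,0],"hand":0}

```text
clock: 11.55
eef_pos: [0.4883, 0.1187, 0.1689]
ee_rot: [-3.139, -0.044, -0.008]
force: [-6.6, 1.8, 20.2]
opening: 0.0002
grip_force: 9.9
```

The button stopped at 0.152, the expected engaged height, with 20 N on it. Lifting clear and checking.

Call:
carry_out:
  moves:
    - {"slide":[0,0,-0.06],"angular":[0,0,0],"hand":0}
    - {"slide":[0,0,-0.14],"angular":[0,0,0],"hand":0}
    - {"slide":[0,0,-0.2],"angular":[0,0,0],"hand":0}
    - {"slide":[0,0,-0.2],"angular":[0,0,0],"hand":0}
    - {"slide":[0,0,-0.2],"angular":[0,0,0],"hand":0}

```text
clock: 12.18
eef_pos: [0.4876, 0.1174, 0.2827]
ee_rot: [3.141, 0.042, -0.002]
force: [0.1, 0.4, -0.3]
opening: 0.0002
grip_force: 0.0
```

```bash
python3 - <<'E'
from h import *
from workcell import robot,cams
print(robot.get_state()["force"])
c=cams.camera("scene");cv2.imwrite("pics/s4.png",cv2.resize(c["frame"][150:300,150:400],None,fx=3,fy=3))
E
```

```text
[ 0.10257657  0.38623311 -0.26305692]
```

View pics/s4.png

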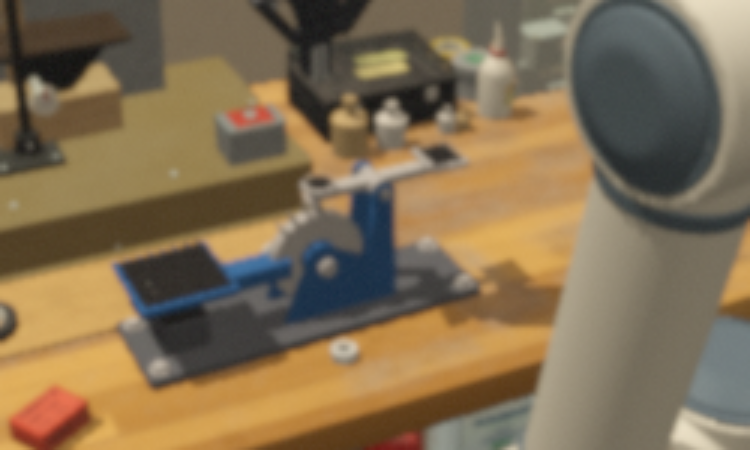

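The pawl is back at its starting tilt (nose (320,185), pedal (440,157)), the arm is down, and the gripper is clear.

```bash
python3 -c "
from workcell import robot
print(robot.finish_job())"
```

```text
the job is handed in; nothing more can be done
None
```

I pressed the pawl free, pushed the jack's arm down onto its rest, pressed the button to re-engage the pawl, and handed the job in at about 12 s; the hand-in gave no verdict, but the last picture showed the arm down, the pawl engaged and the gripper clear.

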